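# Find the hidden catch and pop the battery door

### The arm

A 6-joint arm with a two-finger parallel gripper is mounted at the origin on a cart in front of the work surface, level with it; the furniture and walls round the work are solid. World frame = base frame: x ahead of the robot, y to its left, z up, the work surface at z = 0. Lengths are in m, angles in rad, forces in N, time in s.
With the tool pointing down it reaches from about 0.25 to 0.8 m from the base axis. Payload 8.5 kg.
Tool frame: the origin (TCP) lies between the finger pads; the fingertips stand robot.tip_reach ahead of it and the grasp point (between the pads) is the TCP (robot.tip_reach is the distance from the TCP to the fingertips, in m); z points along the fingers, y is the line along which they close (so a half turn about z gives the same grasp; the last joint's range is limited). The gripper opens to 85 mm and grips with 20 to 120 N. Pads are 22 mm wide; open, the fingers measure 114 mm over their backs; the gripper's body (76 mm by 85 mm) begins 54 mm behind the grasp point. The pads swing forward as they close: fully open they stand 13 mm farther back than shut.
Start: joints at [-1.349, 0.238, -0.013, 1.319, 0, 1.571], TCP at [0.115, -0.512, 0.25] pointing down, gripper open.
Joint ranges: [-2.66, 2.66], [-1.03, 1.9], [-1.14, 1.46], [-1.82, 2.27], [-1.45, 1.34], [-3.14, 3.14]. Speed limits (rad/s): [2.22, 2.22, 2.79, 3.14, 3.14, 3.14].

### API

Orientations are given as a unit quaternion [w, x, y, z].
In Python, from workcell import robot gives the robot as it stands.
- The arm moves only by the shell command python3 -m pendant 'ROWS' [OPENING] [FORCE]. ROWS is a JSON object of lists of equal length, an entry for each row: "slide": the shift along the world's x, y, z scaled (see below), a list of three; "delta_rot": the turn, a rotation vector about the world's x, y, z scaled (see below), a list of three. A call has 1 to 20 rows; each row is the pose to reach, as a shift and turn from the pose commanded when the call began; what a row does not reach only later rows make up. The controller multiplies each number of a shift by 400 mm and each number of a turn by pi/2 rad. A row lasts 1/10 s, in which the tool goes at most 50 mm and 8.59 degrees, less where a joint would pass 70% of its speed; a pose out of reach is approached as far as the arm can. A call with a number of a shift or a turn outside -1 to 1 is refused whole. A call with a gripper value outside its range is refused whole. OPENING is the opening, from 0 (shut) to 1 (fully open), set as the call begins (- or left out, the last holds). The fingers move at their own pace and stop on an object; FORCE is the grip in N (left out, the last holds). Time passes only in rows, so rows that repeat a pose let the fingers close. It gives the time, the measured TCP pose, the force, the opening and the grip force at its end, in the units of the state.
- robot.state(): the state, without advancing time (a new reading comes with each control period).
- robot.grab_frame(name): name is "side" or "top" or "wrist"; returns a dict with "image" (420x560x3 uint8, red, green, blue), "camera_matrix" (3x3 intrinsics, pixels), "k1" (the pictures are not rectified: a ray, as slopes to the right and down, at radius r is drawn at 1 + k1 r^2 times it, then the intrinsics apply), "rvec" (rotation vector, rad) and "tvec" (3), from world to camera coordinates, as OpenCV has them. Camera axes: x right, y down, z forward; pixel columns grow to the right and rows downward; lengths in m; the calibration is good to about 2 mm. A picture is of the moment at which its call begins. There is no depth.
- robot.job_done(): hands the job in; it is judged then, once.
The state is a dict: "time": time; "joints": joint angles; "qvel": joint speeds; "joint_efforts": joint torques, N m; "tool_pos": TCP position; "tcp_rot": TCP orientation; "contact_force": force on the tool from outside, world axes, zero at the start; "moment": the same for the moment, N m; "width": opening from 0.0 (shut) to 1.0 (fully open); "gripper_force": force on a finger pad.
Only numpy, scipy, OpenCV 4.12 (cv2) and the standard library are available. Lean on these libraries where they do the work, as an engineer would, in place of code of your own. Each camera call takes 0.05 s, during which the arm holds its last target. There are 200 camera calls.

### The job

One of the four flush grey pads in the top panel of the blue and grey instrument case is the hidden catch of its black battery door; the other three look the same but are fixed blanks. Feel across the pads with the fingertips for the one that gives, press it in until the battery door springs up by itself, then let go and move clear. Do not force the pads, leave the door to its spring without touching it, and leave the loose things on and round the case where they are.

Things in the scene. Friction and masses are not known exactly. Their poses are not given: they have to be found in the camera images.
- case: Instrument case, 200 (x) x 280 (y) x 70 mm high, blue sides and a flat grey top panel, fixed to the bench. Origin: centre of its underside; z up, y along its long side, x from the row of pads (near the robot) towards the battery door. Four square pads lie in the panel; three, at places that change each time, are rigid blanks and one is the catch. They look alike.
- pad_row (a point): Middle of the row of four pads, level with their tops: x -55, y 0, z 68.5 mm in the case's frame, same axes. Pad centres are at y = -96, -32, +32 and +96 mm from here. Each pad is 48 x 48 mm in a 50 mm square opening, its top 1.5 mm below the panel. Shut fingers fit in.
- catch (a joint): The travel of the catch pad, in m: 0 at rest, 0.005 fully pressed in. It sinks straight down against a spring (about 2 N to start, 4.5 N fully in) and comes back when let go. The door is let go at about 0.003. Which of the four pads it is, it does not tell.
- door (a joint): Battery door, a black ribbed plastic flap 70 x 100 mm, flush in the top panel, covering x = +7 to +77 mm and y = -50 to +50 mm in the case's frame. Angle in rad: 0 shut, 0.7 fully open. It is hinged on its far (+x) edge, and when the catch lets go a spring swings its near edge up 45 mm and keeps it there; its underside latch holds it shut until then.
- tape: Roll of black electrical tape lying flat, 57 mm across, 19 mm high, loose, lying on the top panel beside the door at the +y side. Origin: centre of its underside.
- hex_bolt: Hexagon bolt with nut, 57 mm long, 18 mm wide, 16 mm high, loose, lying on the top panel beside the door at the -y side. Origin: centre of its underside.
- grease_tin: Yellow tin with a pale lid, 70 mm across, 46 mm high, loose, on the bench at the +y side of the case. Origin: centre of its underside.
- torch: Black hand torch, 137 mm long, 36 mm thick, loose, lying on the bench at the -y side of the case. Origin: centre of its underside.

How it is judged:
By the outcome, as a careful person would: the job done as asked, in the order asked, and still so for the second after the job is handed in, with the robot touching nothing.
It also fails if it takes over 48 s, if anything falls off the work surface, if the arm or the gripper's body presses on something with over 40 N, if the wrist force passes 120 N, or if a joint passes its speed limit or range.

## Working session

There is one attempt and no reset: what is moved stays moved. The work goes in short steps, Python scripts to look and compute and a shell command to move; the robot and the scene stay as the last step left them, time stands still between calls to the robot, and variables do not carry over. Pictures are saved under pics/ and viewed, at most 10 in all, crops included, and the job is handed in when it is done.

```bash
mkdir -p pics; python3 - <<'E'
from workcell import robot
import cv2,pickle
print(robot.tip_reach,robot.state())
d={n:robot.grab_frame(n) for n in("top","side")}
pickle.dump(d,open("f0.pkl","wb"))
for n in d: cv2.imwrite(f"pics/{n}0.png",d[n]["image"][:,:,::-1])
E
```

```text
0.019 {'time': 0.0, 'joints': array([-1.34894634e+00,  2.38790939e-01, -1.42826412e-02,  1.31922243e+00,
       -1.62607604e-05,  1.57078420e+00]), 'qvel': array([-1.45475731e-03,  7.06066882e-04,  7.37162597e-04,  9.92336563e-04,
        1.45933790e-03,  1.41570194e-05]), 'joint_efforts': array([-1.55872789e-05, -5.38785267e+01,  3.46438801e+01,  1.83344685e-02,
       -1.63690411e-04,  9.32708588e-06]), 'tool_pos': array([ 0.115423  , -0.51173258,  0.24966124]), 'tcp_rot': array([-7.44332750e-04,  9.93853177e-01,  1.10703655e-01, -9.10814981e-05]), 'contact_force': array([ 0.54630273, -0.39786784,  0.61428086]), 'moment': array([-0.04879661, -0.02627913,  0.02355928]), 'gripper_force': 0.0, 'width': 0.9970811811299788}
```

View pics/top0.png

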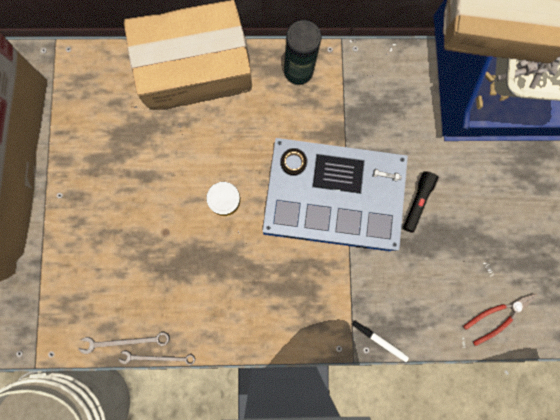

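View pics/side0.png

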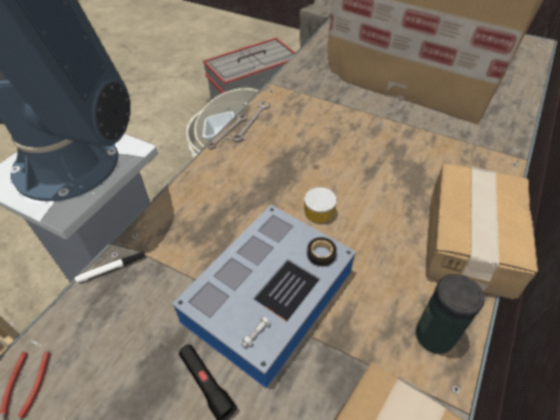

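The top view shows the case with its pads at about (287,213), (318,217), (348,222) and (380,226), and the door at (338,173). The tape is at (293,161), the bolt at (387,175), and the torch and tin are beside the case. Next I'll measure the pads.

```bash
cat > h.py <<'E'
import cv2,numpy as np
def ray(f,uv,z):
    K=np.array(f["camera_matrix"]);R=cv2.Rodrigues(np.array(f["rvec"],float))[0];t=np.array(f["tvec"],float).ravel()
    p=cv2.undistortPoints(np.array(uv,float).reshape(-1,1,2),K,np.array([f["k1"],0,0,0.]),R=None).reshape(-1,2)
    d=np.c_[p,np.ones(len(p))]@R; c=-R.T@t
    return c+d*((z-c[2])/d[:,2])[:,None]
def pads(f,boxes,z=.0685):
    g=cv2.cvtColor(f["image"],cv2.COLOR_RGB2GRAY);out=[]
    for u,v,r in boxes:
        s=g[v-r:v+r,u-r:u+r]; m=(s<cv2.threshold(s,0,255,cv2.THRESH_OTSU)[0]).astype(np.uint8)
        n,l,st,_=cv2.connectedComponentsWithStats(m,connectivity=4); k=l[r,r]
        c=max(cv2.findContours((l==k).astype(np.uint8),0,2)[0],key=cv2.contourArea)
        (x,y),wh,a=cv2.minAreaRect(c); out.append((x+u-r,y+v-r)); print(k,out[-1],wh,a)
    return ray(f,out,z)
E
python3 - <<'E'
import pickle,numpy as np
from h import *
d=pickle.load(open("f0.pkl","rb"))
P=pads(d["top"],[(287,213,17),(318,217,17),(348,222,17),(380,226,17)])
Q=pads(d["side"],[(276,229,18),(254,249,19),(233,273,20),(208,301,20)])
for X in(P,Q):
    print(X.round(4),np.linalg.norm(np.diff(X,axis=0),axis=1)); v=X[0]-X[3];print(X.mean(0),"yaw",np.degrees(np.arctan2(-v[0],v[1])))
E
```

```text
1 (286.4694309234619, 212.72925758361816) (25.57367706298828, 25.243268966674805) 7.594644546508789
1 (317.51538467407227, 216.87692260742188) (25.303083419799805, 25.179048538208008) 7.125016689300537
2 (348.3769226074219, 220.98461532592773) (25.799224853515625, 25.427120208740234) 7.125016689300537
1 (379.41780853271484, 225.28082275390625) (25.49074363708496, 25.490745544433594) 6.009006023406982
3 (275.2352924346924, 227.94117546081543) (27.78277015686035, 22.6378116607666) 30.963756561279297
3 (254.72647094726562, 249.64411544799805) (28.45440101623535, 24.696271896362305) 32.47119140625
3 (232.80542945861816, 272.9140224456787) (26.368770599365234, 30.27027130126953) 42.273685455322266
3 (208.1657485961914, 298.649169921875) (28.02219009399414, 32.25896453857422) 41.987213134765625
[[ 0.58    0.0172  0.0685]
 [ 0.5708 -0.0465  0.0685]
 [ 0.5616 -0.1098  0.0685]
 [ 0.552  -0.1735  0.0685]] [0.06434011 0.06399942 0.06446644]
[ 0.56609392 -0.07814204  0.0685    ] yaw -8.332169867557697
[[ 0.5785  0.0163  0.0685]
 [ 0.569  -0.0477  0.0685]
 [ 0.5598 -0.1107  0.0685]
 [ 0.5499 -0.1748  0.0685]] [0.06466206 0.0636562  0.06485776]
[ 0.56432033 -0.07922383  0.0685    ] yaw -8.512949593632257
```

Both views agree. The row middle is near (0.565, -0.079), the yaw is about -8.4°, and the pad spacing is 64 mm as given. I'll shut the fingers and move over the -y pad at (0.551, -0.174), turning -21° to line up with the pads.

```bash
python3 -m pendant '{"slide":[[0.75,0.5,0],[0.75,0.5,0],[0.75,0.5,0],[0.75,0.5,0],[0.75,0.5,0],[0.75,0.5,0],[0.75,0.5,0],[0.75,0.5,0],[0.75,0.5,0],[0.75,0.5,0]],"delta_rot":[[0,0,-0.236],[0,0,-0.236],[0,0,-0.236],[0,0,-0.236],[0,0,-0.236],[0,0,-0.236],[0,0,-0.236],[0,0,-0.236],[0,0,-0.236],[0,0,-0.236]]}' 0 40
```

```text
time: 1.1
tool_pos: [0.4153, -0.3118, 0.2499]
tcp_rot: [-0.0, 0.997, -0.074, -0.001]
contact_force: [0.1, 1.3, 0.4]
width: 0.003
gripper_force: 0.0
```

```bash
python3 -m pendant '{"slide":[[0.34,0.345,-0.275],[0.34,0.345,-0.275],[0.34,0.345,-0.275],[0.34,0.345,-0.275],[0.34,0.345,-0.275],[0.34,0.345,-0.275],[0.34,0.345,-0.275],[0.34,0.345,-0.275]],"delta_rot":[[0,0,0],[0,0,0],[0,0,0],[0,0,0],[0,0,0],[0,0,0],[0,0,0],[0,0,0]]}' && python3 - <<'E'
from workcell import robot
import cv2
print(robot.state()["contact_force"])
for n in("wrist","side"): cv2.imwrite(f"pics/{n}1.png",robot.grab_frame(n)["image"][:,:,::-1])
import numpy as np
a,b=cv2.imread("pics/wrist1.png"),cv2.imread("pics/side1.png")
cv2.imwrite("pics/m1.png",np.hstack([cv2.resize(a,(400,300)),cv2.resize(b[150:360,130:410],(400,300))]))
E
```

```text
time: 1.9
tool_pos: [0.5508, -0.1756, 0.1411]
tcp_rot: [0.0, 0.997, -0.075, 0.0]
contact_force: [0.1, -0.2, 0.5]
width: 0.0
gripper_force: 0.0
[ 0.12133764 -0.18271788  0.53238296]
```

View pics/m1.png

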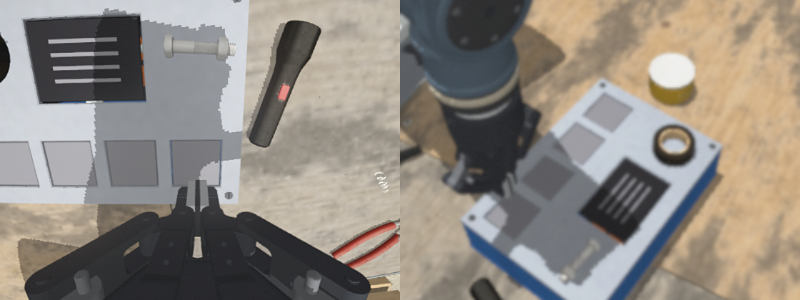

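The wrist view shows the shut tips at about (197,185), in line sideways with the -y pad at (196,162). I'll come down to just above it.

```bash
python3 -m pendant '{"slide":[[0,0,-0.06],[0,0,-0.11],[0,0,-0.125],[0,0,-0.125],[0,0,-0.125]],"delta_rot":[[0,0,0],[0,0,0],[0,0,0],[0,0,0],[0,0,0]]}'; python3 -m pendant '{"slide":[[0,0,-0.0025],[0,0,-0.004],[0,0,-0.004]],"delta_rot":[[0,0,0],[0,0,0],[0,0,0]]}'
```

```text
time: 2.5
tool_pos: [0.5518, -0.1746, 0.0913]
tcp_rot: [0.0, 0.997, -0.075, 0.001]
contact_force: [-0.3, 0.3, 0.1]
width: 0.001
gripper_force: 0.0
time: 2.8
tool_pos: [0.5517, -0.1741, 0.0891]
tcp_rot: [0.0, 0.997, -0.074, 0.0]
contact_force: [0.3, 0.5, -1.2]
width: -0.002
gripper_force: 0.0
```

```bash
for i in 1 2; do python3 -m pendant '{"slide":[[0,0,-0.001],[0,0,-0.002],[0,0,-0.002]],"delta_rot":[[0,0,0],[0,0,0],[0,0,0]]}'|egrep 'pos|force: \['; done
```

```text
tool_pos: [0.5514, -0.174, 0.0878]
contact_force: [0.4, 0.4, 0.2]
tool_pos: [0.5515, -0.1741, 0.0876]
contact_force: [-1.3, 1.8, 7.7]
```

7.7 N with no sinking at pad-top height, so this pad is a blank. On to the next one.

```bash
python3 -m pendant '{"slide":[[0,0,0.04],[0,0,0.04],[0.023,0.158,0.04],[0.023,0.158,0.04],[0.023,0.158,0.04],[0.023,0.158,0.02],[0.023,0.158,0.005],[0.023,0.158,0.004],[0.023,0.158,0.004]],"delta_rot":[[0,0,0],[0,0,0],[0,0,0],[0,0,0],[0,0,0],[0,0,0],[0,0,0],[0,0,0],[0,0,0]]}'|egrep 'pos|force: \['
for i in 1 2; do python3 -m pendant '{"slide":[[0,0,-0.001],[0,0,-0.002],[0,0,-0.002]],"delta_rot":[[0,0,0],[0,0,0],[0,0,0]]}'|egrep 'pos|force: \['; done
```

```text
tool_pos: [0.5602, -0.1116, 0.0879]
contact_force: [-0.8, 0.3, -0.4]
tool_pos: [0.5606, -0.1111, 0.0878]
contact_force: [0.1, 0.6, -0.5]
tool_pos: [0.5607, -0.111, 0.0876]
contact_force: [-1.5, -0.3, 5.6]
```

This one is rigid too: 5.6 N is above the catch's full-in force, with no sinking. Next pad.

```bash
python3 -m pendant '{"slide":[[0,0,0.04],[0,0,0.04],[0.023,0.158,0.04],[0.023,0.158,0.04],[0.023,0.158,0.04],[0.023,0.158,0.02],[0.023,0.158,0.005],[0.023,0.158,0.004],[0.023,0.158,0.004]],"delta_rot":[[0,0,0],[0,0,0],[0,0,0],[0,0,0],[0,0,0],[0,0,0],[0,0,0],[0,0,0],[0,0,0]]}'|egrep 'pos|force: \['
for i in 1 2; do python3 -m pendant '{"slide":[[0,0,-0.001],[0,0,-0.002],[0,0,-0.002]],"delta_rot":[[0,0,0],[0,0,0],[0,0,0]]}'|egrep 'pos|force: \['; done
```

```text
tool_pos: [0.5673, -0.0659, 0.0879]
contact_force: [1.1, -0.1, -0.9]
tool_pos: [0.5677, -0.0655, 0.0878]
contact_force: [0.6, -0.5, -0.2]
tool_pos: [0.5677, -0.0654, 0.0876]
contact_force: [-1.4, -1.2, 5.3]
```

The tool stopped about 18 mm short in y, so I'll check why before reading anything into that touch.

```bash
python3 - <<'E'
from workcell import robot
import cv2,numpy as np
s=robot.state()
for k in("joints","tool_pos","tcp_rot","contact_force","moment","qvel"): print(k,s[k].round(4))
a,b,c=[robot.grab_frame(n)["image"][:,:,::-1] for n in("wrist","side","top")]
cv2.imwrite("pics/m2.png",np.hstack([cv2.resize(a,(400,300)),cv2.resize(b[180:330,170:370],(400,300))]))
E
```

```text
joints [-0.1218  0.4157 -0.1887  0.9661  0.0141  3.1406]
tool_pos [ 0.5677 -0.0654  0.0876]
tcp_rot [-7.000e-03  9.982e-01 -6.040e-02  6.000e-04]
contact_force [-1.4196 -1.1976  5.2968]
moment [-0.1147  0.4277 -0.0319]
qvel [-0.0021 -0.0018 -0.0006  0.0002  0.0004  0.0015]
```

View pics/m2.png

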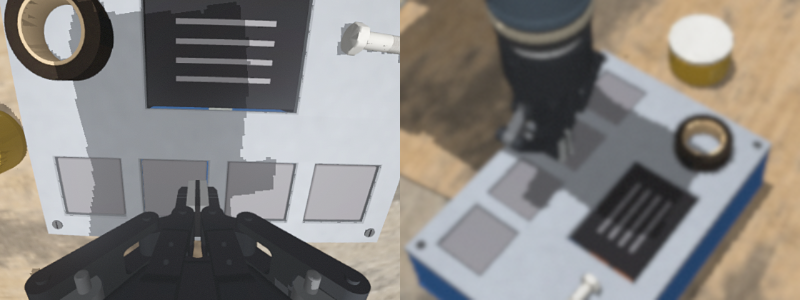

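The picture shows the tips at about (195,190), on the near-side edge of the third pad. Joint 6 is at its 3.14 limit. I'll lift straight up, then turn +40°; the 22 x 29 mm tip fits the opening at any angle.

```bash
python3 -m pendant '{"slide":[[0,0,0.08],[0,0,0.08],[0,0,0.08],[0,0,0.08],[0,0,0.08],[0,0,0.08],[0,0,0.08],[0,0,0.08],[0,0,0.08]],"delta_rot":[[0,0,0],[0,0,0],[0,0,0.444],[0,0,0.444],[0,0,0.444],[0,0,0.444],[0,0,0.444],[0,0,0.444],[0,0,0.444]]}'; python3 -c "
from workcell import robot
s=robot.state();print(s['joints'].round(3),s['tool_pos'].round(4))"
```

```text
time: 7.45
tool_pos: [0.5677, -0.0653, 0.1189]
tcp_rot: [-0.007, 0.959, 0.283, -0.002]
contact_force: [0.1, -0.3, 0.7]
width: 0.0
gripper_force: 0.0
[-0.12   0.395 -0.132  1.053  0.011  2.448] [ 0.5677 -0.0653  0.1189]
```

```bash
python3 -m pendant '{"slide":[[0.006,0.046,0],[0.006,0.046,-0.04],[0.006,0.046,-0.07],[0.006,0.046,-0.076],[0.006,0.046,-0.076],[0.006,0.046,-0.076]],"delta_rot":[[0,0,0],[0,0,0],[0,0,0],[0,0,0],[0,0,0],[0,0,0]]}'|egrep 'pos|force: \['
for i in 1 2; do python3 -m pendant '{"slide":[[0,0,-0.001],[0,0,-0.002],[0,0,-0.002]],"delta_rot":[[0,0,0],[0,0,0],[0,0,0]]}'|egrep 'pos|force: \['; done
```

```text
tool_pos: [0.5701, -0.0472, 0.0887]
contact_force: [-0.4, -0.2, -0.6]
tool_pos: [0.5702, -0.047, 0.0879]
contact_force: [-0.2, 0.6, -0.1]
tool_pos: [0.5702, -0.047, 0.0876]
contact_force: [-1.5, -0.4, 5.6]
```

The third pad is rigid as well. On to the fourth, at (0.579, 0.016).

```bash
python3 -m pendant '{"slide":[[0,0,0.04],[0,0,0.04],[0.023,0.158,0.04],[0.023,0.158,0.04],[0.023,0.158,0.04],[0.023,0.158,0.02],[0.023,0.158,0.005],[0.023,0.158,0.004],[0.023,0.158,0.004]],"delta_rot":[[0,0,0],[0,0,0],[0,0,0],[0,0,0],[0,0,0],[0,0,0],[0,0,0],[0,0,0],[0,0,0]]}'|egrep 'pos|force: \['
for i in 1 2 3; do python3 -m pendant '{"slide":[[0,0,-0.001],[0,0,-0.002],[0,0,-0.002]],"delta_rot":[[0,0,0],[0,0,0],[0,0,0]]}'|egrep 'pos|force: \['; done
```

```text
tool_pos: [0.579, 0.0156, 0.0882]
contact_force: [0.0, 0.2, 0.5]
tool_pos: [0.5794, 0.0162, 0.0879]
contact_force: [0.1, 0.3, 0.4]
tool_pos: [0.5794, 0.0162, 0.0873]
contact_force: [-0.5, -0.3, 2.3]
tool_pos: [0.5794, 0.0163, 0.0863]
contact_force: [-0.6, -1.3, 3.2]
```

This pad gives: it sinks at 2–3 N. I'll press on to about 3.5–4 mm of travel.

```bash
for i in 1 2 3; do python3 -m pendant '{"slide":[[0,0,-0.001],[0,0,-0.002],[0,0,-0.002]],"delta_rot":[[0,0,0],[0,0,0],[0,0,0]]}'|egrep 'pos|force: \['; done; python3 - <<'E'
from workcell import robot
import cv2,numpy as np
b=robot.grab_frame("side")["image"][:,:,::-1]
cv2.imwrite("pics/s3.png",cv2.resize(b[180:390,160:440],(560,420)))
E
```

```text
tool_pos: [0.5794, 0.0163, 0.0855]
contact_force: [0.1, -1.0, 3.4]
tool_pos: [0.5793, 0.0163, 0.0845]
contact_force: [1.0, -0.1, 1.5]
tool_pos: [0.5793, 0.0163, 0.0839]
contact_force: [-0.2, -0.0, 4.3]
```

View pics/s3.png

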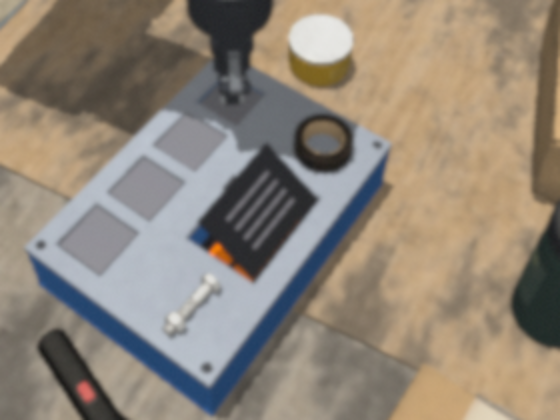

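The door has sprung up, its raised edge at about (235,190) with the orange battery bay showing, clear of the gripper. I'll go straight up and then back off.

```bash
python3 -m pendant '{"slide":[[0,0,0.1],[0,0,0.2],[0,0,0.3],[-0.1,0,0.4],[-0.2,0,0.4],[-0.3,0,0.4],[-0.3,0,0.4],[-0.3,0,0.4],[-0.3,0,0.4]],"delta_rot":[[0,0,0],[0,0,0],[0,0,0],[0,0,0],[0,0,0],[0,0,0],[0,0,0],[0,0,0],[0,0,0]]}'; python3 - <<'E'
from workcell import robot
import cv2,numpy as np
b,a=[robot.grab_frame(n)["image"][:,:,::-1] for n in("side","top")]
cv2.imwrite("pics/s4.png",np.hstack([cv2.resize(b[180:390,160:440],(400,300)),cv2.resize(a[110:260,190:450],(400,300))]))
E
```

```text
time: 12.3
tool_pos: [0.4602, 0.0163, 0.2439]
tcp_rot: [-0.007, 0.959, 0.284, -0.002]
contact_force: [-0.0, -0.2, 0.4]
width: 0.0
gripper_force: 0.0
```

View pics/s4.png

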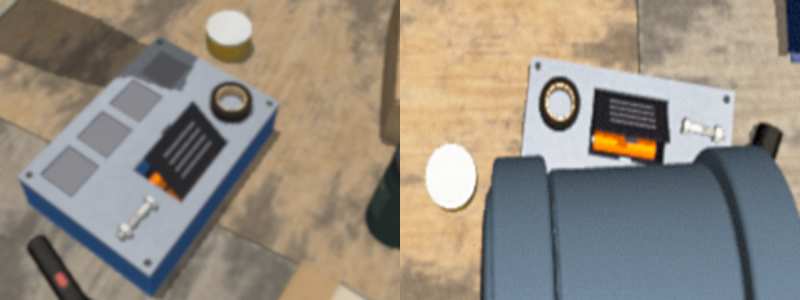

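The door stands open in both views (about (185,140) left, (630,115) right). The tape, bolt, tin and torch are where they were, and the arm is clear.

```bash
python3 -c "
from workcell import robot
print(robot.job_done())"
```

```text
the job is handed in; nothing more can be done
None
```

The catch was the +y end pad: pressing it in sprang the battery door open untouched, the loose things stayed where they were, and I moved the arm clear and handed the job in at about 12.4 s.

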